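Sweep the fare tokens into the pay tray

ROBOT

A 7-joint arm with a two-finger parallel gripper is mounted at the origin on the work surface. World frame = base frame: x ahead of the robot, y to its left, z up, the work surface at z = 0. Lengths are in m, angles in degrees, forces in N, time in s.
With the tool pointing down it reaches from about 0.425 to 0.875 m from the base axis. Payload 4.7 kg.
Tool frame: the origin (TCP) lies at the very end of the fingers, on their centre line; the grasp point (between the pads) lies 19 mm behind it (env.grip_point_offset is the distance from the TCP to the grasp point, in m); z points along the fingers, y is the line along which they close (so a half turn about z gives the same grasp; the last joint's range is limited). The gripper opens to 87 mm and grips with 3 to 60 N. Pads are 19 mm wide; open, the fingers measure 117 mm over their backs; the gripper's body (75 mm by 190 mm) begins 51 mm behind the grasp point.
Start: joints at [72.198, 18.392, -4.016, 83.108, 1.295, 78.541, -3.26], TCP at [0.207, -0.616, 0.223] pointing down, gripper open.
Joint ranges: [-163.93, 163.93], [-17.29, 119.83], [-79.2, 71.16], [3.27, 140.29], [-89.18, 269.18], [5.43, 117.66], [-154.24, 154.24]. Speed limits (degrees/s): [147.25, 147.25, 180, 180, 180, 180, 180].

INTERFACE

Orientations are given as [roll, pitch, yaw] about the fixed x, y, z axes, in that order (R = Rz(yaw) Ry(pitch) Rx(roll)).
In Python, from cell import env gives the robot as it stands.
- The arm moves only by the tool jog_arm, never from a script. Its argument "motion" is a list of rows, each an object of numbers: "x", "y", "z": the shift along the tool's x, y, z in cm; "ax", "ay", "az": the turn, a rotation vector about the tool's x, y, z in degrees. In form: [{"x": .., "y": .., "z": .., "ax": .., "ay": .., "az": ..}, ...]. A call has exactly 5 rows; each row shifts and turns the commanded pose from where the row before left it, along the tool's axes as they then stand; what a row does not reach is not made up. A row lasts 1/10 s, in which the tool goes at most 50 mm and 8.59 degrees, less where a joint would pass 70% of its speed; a pose out of reach is approached as far as the arm can. A call is refused whole if a number of a shift passes 5 or a number of a turn 8.59, either way. A call with a gripper value outside its range is refused whole. "claw" is the gripper command: -1 is shut, 1 is fully open, values between are in proportion, set as the call begins (left out, the last holds). The fingers move at their own pace and stop on an object; "squeeze" is the grip in N (left out, the last holds). Time passes only in rows, so rows that do not move let the fingers close, or fill a call up. It gives the time, the measured TCP pose, the force, the opening and the grip force at its end, in the units of the state.
- env.get_obs(): the state, without advancing time (a new reading comes with each control period).
- env.read_camera(name): name is "side" or "top"; returns the picture (480x640x3 uint8, red, green, blue); there is no depth.
- env.camera_params(name): a dict with "fx", "fy", "cx", "cy" (pixels), "extrinsics" (4x4, takes a point from world to camera coordinates). Camera axes: x right, y up, looking along -z (the intrinsics and any distortion apply to the point x, -y, -z); pixel columns grow to the right and rows downward; lengths in m; the calibration is good to about 2 mm. A picture is of the moment at which its call begins. camera_params takes no time and is no camera call.
- env.sign_off(): hands the job in; it is judged then, once.
The state is a dict: "time_s": time; "qpos": joint angles; "joint_velocities": joint speeds; "effort": joint torques, N m; "tool_pos": TCP position; "tool_rot": TCP orientation; "force": force on the tool from outside, world axes, zero at the start; "wrist_torque": the same for the moment, N m; "grip_width": finger opening in m; "grasp_force": force on a finger pad.
Only numpy, scipy, OpenCV 4.12 (cv2) and the standard library are available. Lean on these libraries where they do the work, as an engineer would, in place of code of your own. Each camera call takes 0.05 s, during which the arm holds its last target. There are 200 camera calls.

TASK

At the ticket counter, push the three loose brass fare tokens across the counter with the fingertips, through the open side of the pay tray, until all three lie flat wholly inside its fence. Slide them only: do not pick any token up. Leave the hand stamp, calculator, ticket packs and mug where they stand.

Things in the scene. Friction and masses are not known exactly. Their poses are not given: they have to be found in the camera images.
- token1: round brass fare token lying flat, 34 mm across, 8 mm thick, about 50 g, one of three alike; origin at the centre of its underside, z up
- token2: round brass fare token lying flat, 34 mm across, 8 mm thick, about 50 g, one of three alike; origin at the centre of its underside, z up
- token3: round brass fare token lying flat, 34 mm across, 8 mm thick, about 50 g, one of three alike; origin at the centre of its underside, z up
- tray: fixed pay tray: dark steel fence on three sides, open on its -y side (the mouth), no sill; its floor is the counter (z = 0), covered black. Inside 150 mm (its x) by 100 mm deep (its y); walls 4 mm thick, 25 mm high; a 30 mm long, 3 mm high lug outside each side wall. Origin: centre of the inside, on the counter; mouth at y = -50 mm, back wall at +50 mm. Yaw within 0.3 rad of the world axes.
- stamp: hand stamp standing upright among the tokens, a bystander: round black foot 36 mm across and 14 mm high with a dark wooden grip 26 mm across, 58 mm high in all, 120 g; origin at the centre of its underside. It may stand between a token and the tray.
- calculator: black desk calculator lying flat, a bystander: 150 mm (its x) by 105 mm (its y) by 26 mm high; origin at the centre of its underside
- tickets: three banded packs of green tickets in one block, a bystander: 64 mm (its x) by 98 mm (its y) by 36 mm high, beyond the tokens; origin at the centre of its underside
- mug: white mug standing upright, a bystander: 76 mm across, 85 mm high, with a handle on its own +y side; origin at the centre of its underside, to the right of the tokens
There are look-alikes about, which are no part of the job. What is shaped like the tray but red or turquoise is not meant.

How it is judged:
By the outcome, as a careful person would: the job done as asked, in the order asked, and still so for the second after the job is handed in, with the robot touching nothing.
It also fails if it takes over 64 s, if anything falls off the work surface, if the arm or the gripper's body presses on something with over 40 N, if the wrist force passes 120 N, or if a joint passes its speed limit or range.

## Working session

There is one attempt and no reset: what is moved stays moved. The work goes in short steps, Python scripts to look and compute and a tool call to move; the robot and the scene stay as the last step left them, time stands still between calls to the robot, and variables do not carry over. Pictures are saved under pics/ and viewed, at most 10 in all, crops included, and the job is handed in when it is done.

Besides the shell and the picture viewer there is one more tool, called after "Request:" as name(argument=value, ...), one argument or row to a line, values as JSON. jog_arm: Moves the arm, as the interface text tells. Its arguments: {"type":"object","properties":{"motion":{"type":"array"},"claw":{"type":"number"},"squeeze":{"type":"number"}},"required":["motion"]}

```bash
mkdir -p pics; ls; python3 - <<'E'
from cell import env
import cv2
o=env.get_obs();print(o)
for n in("top","side"):
    cv2.imwrite(f"pics/{n}0.png",env.read_camera(n)[:,:,::-1]);print(env.camera_params(n))
E
```

```text
pics
{'time_s': 0.0, 'qpos': array([72.19785413, 18.43884781, -4.01688825, 83.17611388,  1.29686618,
       78.54226594, -3.25904244]), 'joint_velocities': array([-0.03473343, -0.00564897,  0.00151372, -0.05771313, -0.00196342,
       -0.04088273,  0.05632725]), 'effort': array([ 4.98676254e-04, -4.91289675e+01, -4.03712187e-01, -3.12531531e+01,
       -6.38311403e-02,  4.38601209e-02,  1.63949699e-04]), 'tool_pos': array([ 0.20720181, -0.61548518,  0.22145352]), 'tool_rot': array([-1.79888130e+02,  7.30813988e-03,  1.86145471e+01]), 'force': array([ 0.85557449,  0.25692563, -0.01978496]), 'wrist_torque': array([ 0.01036851,  0.04817447, -0.04665738]), 'grasp_force': 0.0, 'grip_width': 0.08716271859840505}
{'fx': 562.3419886342589, 'fy': 562.3419886342589, 'cx': 323.3274871354363, 'cy': 239.9950983682518, 'extrinsics': array([[ 0.05366931, -0.99853953,  0.00619807, -0.08768256],
       [ 0.97334942,  0.05369928,  0.22295132, -0.56239178],
       [-0.22295854, -0.00593275,  0.97480987, -1.14941445],
       [ 0.        ,  0.        ,  0.        ,  1.        ]])}
{'fx': 489.84113716892557, 'fy': 489.84113716892557, 'cx': 323.0570298924015, 'cy': 238.6142690466168, 'extrinsics': array([[-0.58308807, -0.81236618,  0.00833624,  0.28805946],
       [ 0.59680444, -0.42135822,  0.68284823, -0.36859874],
       [-0.55121026,  0.40313577,  0.7305127 , -1.04136673],
       [ 0.        ,  0.        ,  0.        ,  1.        ]])}
```

View pics/top0.png

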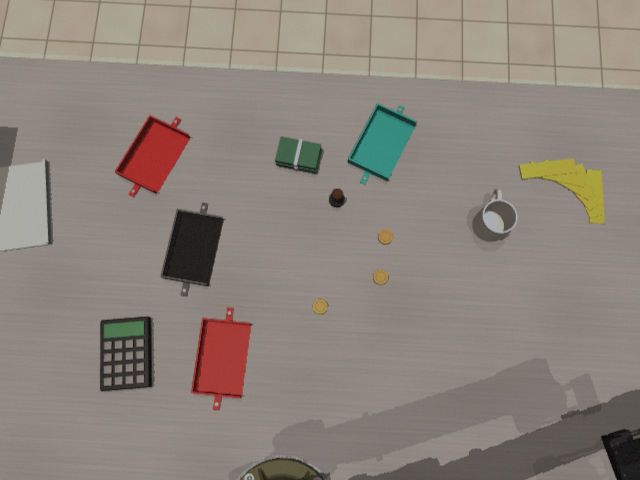

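View pics/side0.png

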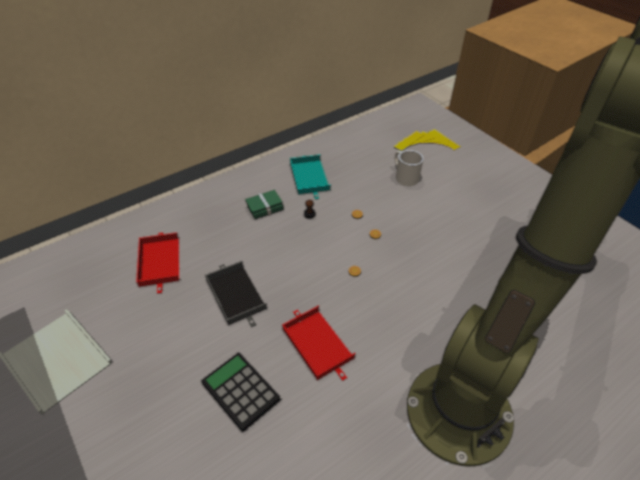

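The top view shows the black tray around (193,247) with its mouth on the right. The tokens are at (386,237), (381,277) and (320,307), and the stamp is at (337,198). The mug is at (499,217), the calculator at (126,353), and the red decoy tray at (222,357) lies near the approach path.

```bash
cat > h.py <<'E'
import numpy as np,cv2
from cell import env
def ray(n,uv,z):
    p=env.camera_params(n);E=p["extrinsics"];R=E[:3,:3];c=-R.T@E[:3,3]
    uv=np.atleast_2d(uv).astype(float)
    d=np.c_[(uv[:,0]-p["cx"])/p["fx"],-(uv[:,1]-p["cy"])/p["fy"],-np.ones(len(uv))]@R
    return (c+d*((z-c[2])/d[:,2])[:,None])[:,:2]
def tokens(n="top",im=None):
    im=env.read_camera(n) if im is None else im
    hsv=cv2.cvtColor(im,cv2.COLOR_RGB2HSV)
    m=cv2.inRange(hsv,(10,120,90),(24,255,255))
    k,l,s,c=cv2.connectedComponentsWithStats(m)
    return [(np.round(ray(n,c[i],.006)[0],4),int(s[i,4]),c[i].round(1)) for i in range(1,k) if 40<s[i,4]<500]
def pix(n,P):
    p=env.camera_params(n);q=p["extrinsics"]@np.r_[P,1]
    return p["cx"]-p["fx"]*q[0]/q[2],p["cy"]+p["fy"]*q[1]/q[2]
E
python3 - <<'E'
from h import *
for n in("top","side"):
    im=cv2.imread(f"pics/{n}0.png")[:,:,::-1].copy()
    print(n,*tokens(n,im),sep="\n")
im=cv2.imread("pics/top0.png")
print("stamp",ray("top",[(337,199)],.014))
hsv=cv2.cvtColor(im,cv2.COLOR_BGR2HSV)
m=(im.max(2)<70).astype(np.uint8)*255
m=cv2.morphologyEx(m,cv2.MORPH_OPEN,np.ones((9,9)))
k,l,s,c=cv2.connectedComponentsWithStats(m)
for i in range(1,k):
    if s[i,4]>300:
        cn=cv2.findContours((l==i).astype(np.uint8),0,2)[0][0]
        b=cv2.boxPoints(cv2.minAreaRect(cn));print(s[i],b.round(1).tolist(),ray("top",b,.0).round(3).tolist())
m=cv2.inRange(hsv,(0,150,80),(6,255,255))
for cn in cv2.findContours(m,0,2)[0]:
    if cv2.contourArea(cn)>800: b=cv2.boxPoints(cv2.minAreaRect(cn));print("red",ray("top",b,.015).round(3).tolist())
cv2.imwrite("pics/c.png",cv2.resize(im[195:410,130:270],None,fx=2.7,fy=2.7,interpolation=cv2.INTER_CUBIC))
E
```

```text
top
(array([ 0.5956, -0.1956]), 158, array([384.9, 236.4]))
(array([ 0.5029, -0.1876]), 164, array([380.1, 276.6]))
(array([ 0.4296, -0.0564]), 162, array([319.6, 306.2]))
side
(array([ 0.5954, -0.1953]), 64, array([356.8, 213.8]))
(array([ 0.5028, -0.1868]), 72, array([374.8, 233.6]))
(array([ 0.4296, -0.0554]), 90, array([354.3, 270.7]))
stamp [[ 0.67545537 -0.08272953]]
[ 164  212   58   70 3108] [[162.0, 275.0], [176.6999969482422, 208.3000030517578], [223.0, 218.39999389648438], [208.3000030517578, 285.20001220703125]] [[0.481, 0.3], [0.637, 0.284], [0.619, 0.176], [0.464, 0.194]]
[ 603  430   37   50 1478] [[603.0, 430.0], [639.0, 430.0], [639.0, 479.0], [603.0, 479.0]] [[0.202, -0.67], [0.206, -0.746], [0.108, -0.739], [0.104, -0.664]]
red [[0.206, 0.206], [0.407, 0.198], [0.397, 0.089], [0.197, 0.101]]
red [[0.689, 0.444], [0.886, 0.358], [0.828, 0.256], [0.635, 0.345]]
```

View pics/c.png

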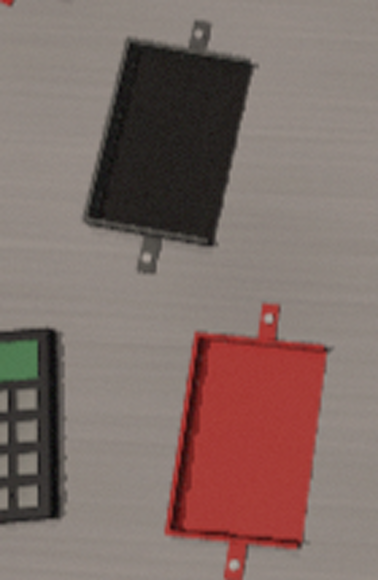

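The crop shows the tray mouth edge from pixel (223.7,219) to (209.6,285). The lug holes are at (204,207) and (185,291), which give the tray's centre and yaw.

```bash
python3 - <<'E'
from h import *
f=lambda p:np.array(p)/2.7+[130,195]-0.3
l=ray("top",f([(201,33),(148,258)]),.003)
print("lugs",l,l.mean(0),np.hypot(*(l[0]-l[1])),np.degrees(np.arctan2(*(l[0]-l[1])[::-1])))
b=ray("top",f([(128,40),(86,222),(254,65),(214,243)]),.025);print("tops",b)
b=ray("top",f([(299,240)]),.025);
r=ray("top",f([(270,318),(234,565)]),.003);print("red lugs",r);print("redtops",ray("top",f([(327,349),(196,333)]),.025))
E
```

```text
lugs [[0.64293612 0.22081104]
 [0.44899262 0.24486859]] [0.54596437 0.23283981] 0.19542990757337522 -7.07108320484892
tops [[0.62737406 0.2758766 ]
 [0.47278336 0.29275333]
 [0.61168241 0.16903979]
 [0.46134248 0.18746157]]
red lugs [[0.40545502 0.14037694]
 [0.21097062 0.15106591]]
redtops [[0.38143493 0.08918824]
 [0.38841303 0.1946376 ]]
```

```bash
cat >> h.py <<'E'
def plan(*wps):
    "wps: (x,y,z,yaw,n rows) -> rows in tool frame (cm, deg), from the measured pose"
    o=env.get_obs();p=o["tool_pos"].copy();yaw=o["tool_rot"][2];out=[]
    print("t",o["time_s"],"pos",p.round(4),"rot",o["tool_rot"].round(2),"F",o["force"].round(1),"w",round(o["grip_width"],4))
    for x,y,z,w,n in wps:
        dp=(np.array([x,y,z])-p)/n;dy=(w-yaw)/n
        for _ in range(n):
            a=np.radians(yaw);c,s=np.cos(a),np.sin(a)
            out.append([round(float(v),2) for v in(100*(dp[0]*c+dp[1]*s),100*(dp[0]*s-dp[1]*c),-100*dp[2],-dy)])
            p=p+dp;yaw+=dy
    for i in range(0,len(out),5): print(*out[i:i+5],sep="\n",end="\n--\n")
E
python3 -c "
from h import *
plan((.597,-.24,.12,91,15))"
```

```text
t 0.1 pos [ 0.2073 -0.6156  0.2216] rot [-179.91    0.     18.61] F [ 0.9 -0.3 -0.8] w 0.0873
[3.26, -1.54, 0.68, -4.83]
[3.38, -1.26, 0.68, -4.83]
[3.47, -0.98, 0.68, -4.83]
[3.54, -0.68, 0.68, -4.83]
[3.59, -0.38, 0.68, -4.83]
--
[3.61, -0.08, 0.68, -4.83]
[3.6, 0.23, 0.68, -4.83]
[3.57, 0.53, 0.68, -4.83]
[3.51, 0.83, 0.68, -4.83]
[3.43, 1.12, 0.68, -4.83]
--
[3.32, 1.41, 0.68, -4.83]
[3.19, 1.68, 0.68, -4.83]
[3.04, 1.94, 0.68, -4.83]
[2.87, 2.19, 0.68, -4.83]
[2.67, 2.43, 0.68, -4.83]
--
```

Request:
jog_arm(
  motion=[
    {"x": 3.3, "y": -1.5, "z": 0.7, "az": -4.8},
    {"x": 3.4, "y": -1.3, "z": 0.7, "az": -4.8},
    {"x": 3.5, "y": -1.0, "z": 0.7, "az": -4.8},
    {"x": 3.5, "y": -0.7, "z": 0.7, "az": -4.8},
    {"x": 3.6, "y": -0.4, "z": 0.7, "az": -4.8},
  ],
  claw=-0.63,
  squeeze=20,
)

```text
$.motion[0]: bad value
```

Request:
jog_arm(
  motion=[
    {"x": 3.6, "y": -0.1, "z": 0.7, "az": -4.8},
    {"x": 3.6, "y": 0.2, "z": 0.7, "az": -4.8},
    {"x": 3.6, "y": 0.5, "z": 0.7, "az": -4.8},
    {"x": 3.5, "y": 0.8, "z": 0.7, "az": -4.8},
    {"x": 3.4, "y": 1.1, "z": 0.7, "az": -4.8},
  ],
)

```text
$.motion[0]: bad value
```

Request:
jog_arm(
  motion=[
    {"x": 3.3, "y": 1.4, "z": 0.7, "az": -4.8},
    {"x": 3.2, "y": 1.7, "z": 0.7, "az": -4.8},
    {"x": 3.0, "y": 1.9, "z": 0.7, "az": -4.8},
    {"x": 2.9, "y": 2.2, "z": 0.7, "az": -4.8},
    {"x": 2.7, "y": 2.4, "z": 0.7, "az": -4.8},
  ],
)

```text
$.motion[0]: bad value
```

```bash
python3 -c "
from h import *
plan((.597,-.245,.012,91,5))"
```

```text
t 0.1 pos [ 0.2073 -0.6156  0.2216] rot [-179.91    0.     18.61] F [ 0.9 -0.3 -0.8] w 0.0873
[9.75, -4.54, 4.19, -14.48]
[10.58, -1.95, 4.19, -14.48]
[10.73, 0.75, 4.19, -14.48]
[10.2, 3.41, 4.19, -14.48]
[9.02, 5.85, 4.19, -14.48]
--
```

All six keys seem to be required.

Request:
jog_arm(
  motion=[
    {"x": 3.3, "y": -1.5, "z": 0.7, "ax": 0, "ay": 0, "az": -4.8},
    {"x": 3.4, "y": -1.3, "z": 0.7, "ax": 0, "ay": 0, "az": -4.8},
    {"x": 3.5, "y": -1.0, "z": 0.7, "ax": 0, "ay": 0, "az": -4.8},
    {"x": 3.5, "y": -0.7, "z": 0.7, "ax": 0, "ay": 0, "az": -4.8},
    {"x": 3.6, "y": -0.4, "z": 0.7, "ax": 0, "ay": 0, "az": -4.8},
  ],
  claw=-0.63,
  squeeze=20,
)

```text
time_s: 0.6
tool_pos: [0.3382, -0.489, 0.1869]
tool_rot: [-180.0, 0.0, 42.8]
force: [0.9, -1.1, -0.7]
grip_width: 0.0548
grasp_force: 0.0
```

Request:
jog_arm(
  motion=[
    {"x": 3.6, "y": -0.1, "z": 0.7, "ax": 0, "ay": 0, "az": -4.8},
    {"x": 3.6, "y": 0.2, "z": 0.7, "ax": 0, "ay": 0, "az": -4.8},
    {"x": 3.6, "y": 0.5, "z": 0.7, "ax": 0, "ay": 0, "az": -4.8},
    {"x": 3.5, "y": 0.8, "z": 0.7, "ax": 0, "ay": 0, "az": -4.8},
    {"x": 3.4, "y": 1.1, "z": 0.7, "ax": 0, "ay": 0, "az": -4.8},
  ],
)

```text
time_s: 1.1
tool_pos: [0.4674, -0.3636, 0.1519]
tool_rot: [-180.0, 0.0, 66.8]
force: [0.5, 0.1, 0.6]
grip_width: 0.0186
grasp_force: 0.0
```

Request:
jog_arm(
  motion=[
    {"x": 3.3, "y": 1.4, "z": 0.7, "ax": 0, "ay": 0, "az": -4.8},
    {"x": 3.2, "y": 1.7, "z": 0.7, "ax": 0, "ay": 0, "az": -4.8},
    {"x": 3.0, "y": 1.9, "z": 0.7, "ax": 0, "ay": 0, "az": -4.8},
    {"x": 2.9, "y": 2.2, "z": 0.7, "ax": 0, "ay": 0, "az": -4.8},
    {"x": 2.7, "y": 2.4, "z": 0.7, "ax": 0, "ay": 0, "az": -4.8},
  ],
)

```text
time_s: 1.6
tool_pos: [0.5974, -0.2393, 0.1168]
tool_rot: [-180.0, -0.0, 90.8]
force: [1.0, -0.2, 0.0]
grip_width: 0.0162
grasp_force: 0.0
```

```bash
python3 -c "
from h import *
plan((.597,-.245,.012,91,5))"
```

```text
t 1.6 pos [ 0.5974 -0.2393  0.1168] rot [-1.7996e+02 -1.0000e-02  9.0790e+01] F [ 1.  -0.2  0. ] w 0.0162
[-0.11, -0.01, 2.1, -0.04]
[-0.11, -0.01, 2.1, -0.04]
[-0.11, -0.01, 2.1, -0.04]
[-0.11, -0.01, 2.1, -0.04]
[-0.11, -0.01, 2.1, -0.04]
--
```

Request:
jog_arm(
  motion=[
    {"x": -0.1, "y": 0, "z": 3, "ax": 0, "ay": 0, "az": 0},
    {"x": -0.1, "y": 0, "z": 3, "ax": 0, "ay": 0, "az": 0},
    {"x": -0.1, "y": 0, "z": 3, "ax": 0, "ay": 0, "az": 0},
    {"x": -0.1, "y": 0, "z": 1.6, "ax": 0, "ay": 0, "az": 0},
    {"x": -0.1, "y": 0, "z": 0.7, "ax": 0, "ay": 0, "az": 0},
  ],
)

```text
time_s: 2.1
tool_pos: [0.5954, -0.2449, 0.0023]
tool_rot: [-179.8, -0.1, 90.6]
force: [0.3, 0.3, -0.2]
grip_width: 0.0162
grasp_force: 0.0
```

```bash
python3 - <<'E'
from h import *
im=env.read_camera("top")
cv2.imwrite("pics/d.png",cv2.resize(im[180:300,300:460,::-1],None,fx=4,fy=4))
print(*tokens(im=im))
E
python3 -c "
from h import *
plan((.588,.2085,.0035,91,30))"|head -4
```

```text
(array([ 0.5955, -0.1956]), 159, array([384.9, 236.4])) (array([ 0.5028, -0.1876]), 165, array([380.1, 276.6])) (array([ 0.4296, -0.0563]), 164, array([319.5, 306.2]))
t 2.15 pos [ 0.5957 -0.2453  0.0025] rot [-1.7985e+02 -6.0000e-02  9.0590e+01] F [-0.1 -0.1 -0.1] w 0.0162
[1.51, -0.01, -0.0, -0.01]
[1.51, -0.01, -0.0, -0.01]
[1.51, -0.01, -0.0, -0.01]
```

View pics/d.png

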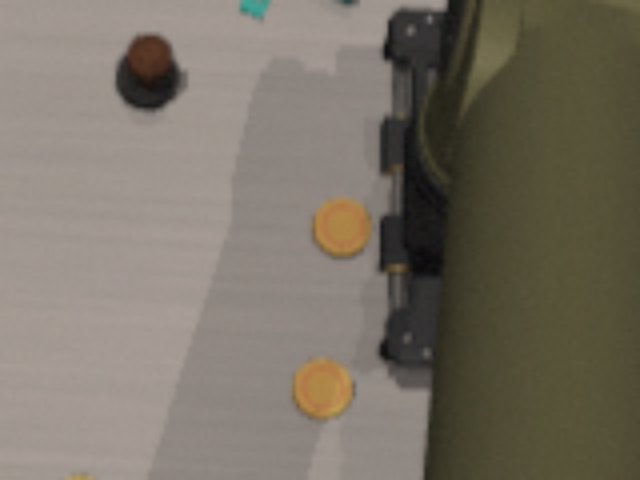

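Token 1 (crop pixel 342,227) lies centred ahead of the two fingertips, so I'll start the push gently.

Request:
jog_arm(
  motion=[
    {"x": 1, "y": 0, "z": -0.1, "ax": 0, "ay": 0, "az": 0},
    {"x": 1, "y": 0, "z": 0, "ax": 0, "ay": 0, "az": 0},
    {"x": 0.5, "y": 0, "z": 0, "ax": 0, "ay": 0, "az": 0},
    {"x": 0.8, "y": 0, "z": 0, "ax": 0, "ay": 0, "az": 0},
    {"x": 1, "y": 0, "z": 0, "ax": 0, "ay": 0, "az": 0},
  ],
)

```text
time_s: 2.65
tool_pos: [0.5967, -0.2021, 0.0063]
tool_rot: [179.9, 0.1, 90.6]
force: [0.1, 0.2, 0.4]
grip_width: 0.0163
grasp_force: 0.2
```

Request:
jog_arm(
  motion=[
    {"x": 1.3, "y": 0, "z": 0, "ax": 0, "ay": 0, "az": 0},
    {"x": 1.5, "y": 0, "z": 0, "ax": 0, "ay": 0, "az": 0},
    {"x": 1.5, "y": 0, "z": 0, "ax": 0, "ay": 0, "az": 0},
    {"x": 1.5, "y": 0, "z": 0, "ax": 0, "ay": 0, "az": 0},
    {"x": 1.5, "y": 0, "z": 0, "ax": 0, "ay": 0, "az": 0},
  ],
)

```text
time_s: 3.15
tool_pos: [0.5956, -0.1276, 0.0055]
tool_rot: [-180.0, -0.0, 90.6]
force: [-0.2, 0.4, 0.4]
grip_width: 0.0163
grasp_force: 0.2
```

```bash
python3 - <<'E'
from h import *
print(*tokens(),*tokens("side"),sep="\n")
plan((.588,.2085,.0035,91,23))
E
```

```text
(array([ 0.4299, -0.0564]), 171, array([319.6, 306.1]))
(array([ 0.3086, -0.872 ]), 311, array([579.7, 179.8]))
(array([ 0.5956, -0.0992]), 71, array([330.5, 227.2]))
(array([ 0.5027, -0.1865]), 70, array([374.7, 233.6]))
(array([ 0.4296, -0.0551]), 88, array([354.2, 270.7]))
t 3.25 pos [ 0.5957 -0.1252  0.0056] rot [-1.800e+02 -1.000e-01  9.086e+01] F [-0.3  0.7  1.7] w 0.0162
[1.45, -0.01, 0.01, -0.01]
[1.45, -0.01, 0.01, -0.01]
[1.45, -0.01, 0.01, -0.01]
[1.45, -0.01, 0.01, -0.01]
[1.45, -0.01, 0.01, -0.01]
--
[1.45, -0.01, 0.01, -0.01]
[1.45, -0.01, 0.01, -0.01]
[1.45, -0.01, 0.01, -0.01]
[1.45, -0.01, 0.01, -0.01]
[1.45, -0.01, 0.01, -0.01]
--
[1.45, -0.01, 0.01, -0.01]
[1.45, -0.01, 0.01, -0.01]
[1.45, -0.01, 0.01, -0.01]
[1.45, -0.01, 0.01, -0.01]
[1.45, -0.01, 0.01, -0.01]
--
[1.45, -0.01, 0.01, -0.01]
[1.45, -0.01, 0.01, -0.01]
[1.45, -0.01, 0.01, -0.01]
[1.45, -0.01, 0.01, -0.01]
[1.45, -0.01, 0.01, -0.01]
--
[1.45, -0.01, 0.01, -0.01]
[1.45, -0.01, 0.01, -0.01]
[1.45, -0.01, 0.01, -0.01]
--
```

Request:
jog_arm(
  motion=[
    {"x": 1, "y": 0, "z": 0.1, "ax": 0, "ay": 0, "az": 0},
    {"x": 1.5, "y": 0, "z": 0.1, "ax": 0, "ay": 0, "az": 0},
    {"x": 1.5, "y": 0, "z": 0, "ax": 0, "ay": 0, "az": 0},
    {"x": 1.5, "y": 0, "z": 0, "ax": 0, "ay": 0, "az": 0},
    {"x": 1.5, "y": 0, "z": 0, "ax": 0, "ay": 0, "az": 0},
  ],
)

```text
time_s: 3.75
tool_pos: [0.5948, -0.0575, 0.0035]
tool_rot: [-180.0, -0.0, 90.6]
force: [-0.5, -0.8, 0.4]
grip_width: 0.0161
grasp_force: 0.1
```

Request:
jog_arm(
  motion=[
    {"x": 1.5, "y": 0, "z": 0, "ax": 0, "ay": 0, "az": 0},
    {"x": 1.5, "y": 0, "z": 0, "ax": 0, "ay": 0, "az": 0},
    {"x": 1.5, "y": 0, "z": 0, "ax": 0, "ay": 0, "az": 0},
    {"x": 1.5, "y": 0, "z": 0, "ax": 0, "ay": 0, "az": 0},
    {"x": 1.5, "y": 0, "z": 0, "ax": 0, "ay": 0, "az": 0},
  ],
)

```text
time_s: 4.25
tool_pos: [0.5941, 0.0169, 0.0036]
tool_rot: [180.0, 0.0, 90.6]
force: [0.7, 0.5, 0.4]
grip_width: 0.0161
grasp_force: 0.1
```

Request:
jog_arm(
  motion=[
    {"x": 1.5, "y": 0, "z": 0, "ax": 0, "ay": 0, "az": 0},
    {"x": 1.5, "y": 0, "z": 0, "ax": 0, "ay": 0, "az": 0},
    {"x": 1.5, "y": 0, "z": 0, "ax": 0, "ay": 0, "az": 0},
    {"x": 1.5, "y": 0, "z": 0, "ax": 0, "ay": 0, "az": 0},
    {"x": 1.0, "y": 0, "z": 0, "ax": 0, "ay": 0, "az": 0},
  ],
)

```text
time_s: 4.75
tool_pos: [0.5932, 0.0878, 0.0036]
tool_rot: [180.0, -0.0, 90.7]
force: [-0.2, -0.4, -0.6]
grip_width: 0.0165
grasp_force: 0.1
```

```bash
python3 - <<'E'
from h import *
print(*tokens("side"),sep="\n")
plan((.589,.2085,.0035,91,10))
E
```

```text
(array([ 0.3086, -0.8717]), 316, array([579.6, 179.8]))
(array([ 0.5028, -0.1868]), 72, array([374.8, 233.6]))
(array([0.5932, 0.1127]), 79, array([267.6, 260.1]))
(array([ 0.4298, -0.0555]), 88, array([354.3, 270.6]))
t 4.8 pos [0.593  0.0897 0.0037] rot [ 1.7998e+02 -1.1000e-01  9.0790e+01] F [ 0.1  1.3 -0.3] w 0.0159
[1.19, -0.02, 0.0, -0.02]
[1.19, -0.02, 0.0, -0.02]
[1.19, -0.02, 0.0, -0.02]
[1.19, -0.02, 0.0, -0.02]
[1.19, -0.02, 0.0, -0.02]
--
[1.19, -0.02, 0.0, -0.02]
[1.19, -0.02, 0.0, -0.02]
[1.19, -0.02, 0.0, -0.02]
[1.19, -0.02, 0.0, -0.02]
[1.19, -0.02, 0.0, -0.02]
--
```

Request:
jog_arm(
  motion=[
    {"x": 1.2, "y": -0.3, "z": 0, "ax": 0, "ay": 0, "az": 0},
    {"x": 1.2, "y": -0.3, "z": 0, "ax": 0, "ay": 0, "az": 0},
    {"x": 1.2, "y": -0.3, "z": 0, "ax": 0, "ay": 0, "az": 0},
    {"x": 1.2, "y": -0.3, "z": 0, "ax": 0, "ay": 0, "az": 0},
    {"x": 1.2, "y": -0.3, "z": 0, "ax": 0, "ay": 0, "az": 0},
  ],
)

```text
time_s: 5.3
tool_pos: [0.5773, 0.1466, 0.0035]
tool_rot: [-180.0, 0.0, 90.6]
force: [0.3, -0.5, -0.4]
grip_width: 0.0162
grasp_force: 0.1
```

Request:
jog_arm(
  motion=[
    {"x": 1.2, "y": 0.1, "z": 0, "ax": 0, "ay": 0, "az": 0},
    {"x": 1.2, "y": 0.1, "z": 0, "ax": 0, "ay": 0, "az": 0},
    {"x": 1.2, "y": 0.1, "z": 0, "ax": 0, "ay": 0, "az": 0},
    {"x": 1.2, "y": 0.1, "z": 0, "ax": 0, "ay": 0, "az": 0},
    {"x": 0.8, "y": 0.1, "z": 0, "ax": 0, "ay": 0, "az": 0},
  ],
)

```text
time_s: 5.8
tool_pos: [0.5821, 0.2033, 0.0035]
tool_rot: [180.0, -0.0, 90.7]
force: [0.6, 0.2, -0.2]
grip_width: 0.0162
grasp_force: 0.1
```

```bash
python3 - <<'E'
from h import *
im=env.read_camera("side")
cv2.imwrite("pics/e.png",cv2.resize(im[210:340,180:330,::-1],None,fx=4,fy=4))
print(*tokens("side",im),sep="\n")
plan((.589,.2085,.0035,91,1))
E
```

```text
(array([ 0.3088, -0.8716]), 322, array([579.5, 179.8]))
(array([ 0.5028, -0.1868]), 72, array([374.8, 233.6]))
(array([ 0.4291, -0.0544]), 83, array([354.1, 270.9]))
(array([0.5837, 0.23  ]), 104, array([230.6, 282.4]))
t 5.85 pos [0.582  0.2047 0.0036] rot [ 1.7998e+02 -1.1000e-01  9.0740e+01] F [-0.3  1.   1.2] w 0.0163
[0.37, 0.7, 0.01, -0.26]
--
```

View pics/e.png

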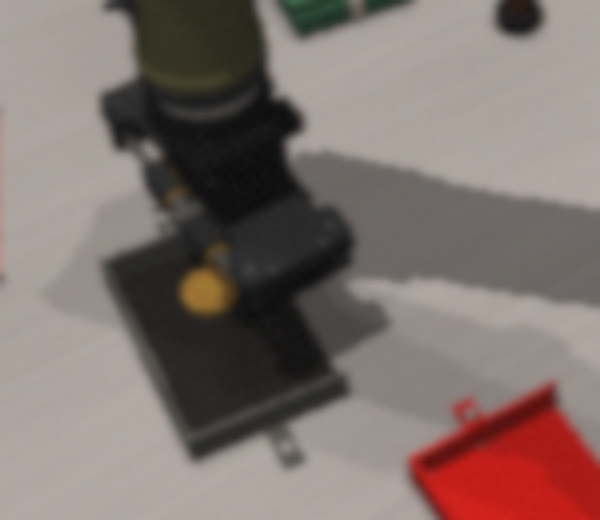

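Token 1 is inside the tray at about (0.584, 0.230), crop pixel (207,292). Next I back off and go to token 2.

Request:
jog_arm(
  motion=[
    {"x": -1, "y": 0, "z": 0, "ax": 0, "ay": 0, "az": 0},
    {"x": -1, "y": 0, "z": -1, "ax": 0, "ay": 0, "az": 0},
    {"x": -2, "y": 0, "z": -3, "ax": 0, "ay": 0, "az": 0},
    {"x": -3, "y": 0, "z": -3, "ax": 0, "ay": 0, "az": 0},
    {"x": -4, "y": 0, "z": -2, "ax": 0, "ay": 0, "az": 0},
  ],
)

```text
time_s: 6.35
tool_pos: [0.584, 0.0907, 0.0965]
tool_rot: [179.8, -0.0, 90.7]
force: [0.3, -2.0, 0.1]
grip_width: 0.016
grasp_force: 0.0
```

```bash
python3 - <<'E'
from h import *
print(*tokens(),sep="\n")
plan((.4986,-.237,.08,85,10))
E
```

```text
(array([0.5819, 0.2289]), 185, array([197.6, 232.2]))
(array([ 0.5029, -0.1875]), 163, array([380. , 276.6]))
(array([ 0.4298, -0.0562]), 164, array([319.5, 306.1]))
t 6.4 pos [0.5867 0.0797 0.099 ] rot [179.62   0.41  90.06] F [ 1.1 -5.9  0.4] w 0.0161
[-3.17, -0.88, 0.19, 0.51]
[-3.17, -0.86, 0.19, 0.51]
[-3.18, -0.83, 0.19, 0.51]
[-3.19, -0.8, 0.19, 0.51]
[-3.19, -0.77, 0.19, 0.51]
--
[-3.2, -0.74, 0.19, 0.51]
[-3.21, -0.72, 0.19, 0.51]
[-3.21, -0.69, 0.19, 0.51]
[-3.22, -0.66, 0.19, 0.51]
[-3.23, -0.63, 0.19, 0.51]
--
```

Request:
jog_arm(
  motion=[
    {"x": -3.3, "y": -0.8, "z": 0.1, "ax": 0, "ay": 0, "az": 0.6},
    {"x": -3.3, "y": -0.8, "z": 0.1, "ax": 0, "ay": 0, "az": 0.6},
    {"x": -3.3, "y": -0.8, "z": 0.1, "ax": 0, "ay": 0, "az": 0.6},
    {"x": -3.3, "y": -0.8, "z": 0.1, "ax": 0, "ay": 0, "az": 0.6},
    {"x": -3.3, "y": -0.8, "z": 0.1, "ax": 0, "ay": 0, "az": 0.6},
  ],
)

```text
time_s: 6.9
tool_pos: [0.5406, -0.0764, 0.0891]
tool_rot: [180.0, 0.1, 87.4]
force: [0.6, -0.8, 0.4]
grip_width: 0.0165
grasp_force: 0.0
```

Request:
jog_arm(
  motion=[
    {"x": -3.5, "y": -0.7, "z": 0.1, "ax": 0, "ay": 0, "az": 0.6},
    {"x": -3.5, "y": -0.7, "z": 0.1, "ax": 0, "ay": 0, "az": 0.6},
    {"x": -3.3, "y": -0.7, "z": 0.1, "ax": 0, "ay": 0, "az": 0.6},
    {"x": -3.3, "y": -0.7, "z": 0.1, "ax": 0, "ay": 0, "az": 0.6},
    {"x": -2, "y": -0.7, "z": 0.1, "ax": 0, "ay": 0, "az": 0.6},
  ],
)

```text
time_s: 7.4
tool_pos: [0.4951, -0.2316, 0.0841]
tool_rot: [180.0, 0.1, 84.2]
force: [-0.1, -0.4, 0.1]
grip_width: 0.0161
grasp_force: 0.0
```

Request:
jog_arm(
  motion=[
    {"x": 0, "y": 0, "z": 0.5, "ax": 0, "ay": 0, "az": 0},
    {"x": 0, "y": 0, "z": 0.5, "ax": 0, "ay": 0, "az": 0},
    {"x": 0, "y": 0, "z": 0.5, "ax": 0, "ay": 0, "az": 0},
    {"x": 0, "y": 0, "z": 0.5, "ax": 0, "ay": 0, "az": 0},
    {"x": 0, "y": 0, "z": 0, "ax": 0, "ay": 0, "az": 0},
  ],
)

```text
time_s: 7.9
tool_pos: [0.4969, -0.2251, 0.0626]
tool_rot: [-179.9, -0.0, 84.7]
force: [-0.3, 0.4, -0.4]
grip_width: 0.016
grasp_force: 0.0
```

```bash
python3 - <<'E'
from h import *
print(*tokens("side"),sep="\n")
plan((.4986,-.237,.0035,85,5))
E
```

```text
(array([ 0.5026, -0.1868]), 72, array([374.8, 233.6]))
(array([ 0.4298, -0.0555]), 90, array([354.3, 270.6]))
(array([0.5827, 0.2283]), 135, array([231.3, 282.3]))
t 7.95 pos [ 0.4972 -0.2254  0.063 ] rot [-1.7995e+02 -3.0000e-02  8.4700e+01] F [ 0.2 -0.6  0.3] w 0.016
[-0.23, 0.05, 1.19, -0.06]
[-0.23, 0.05, 1.19, -0.06]
[-0.23, 0.05, 1.19, -0.06]
[-0.23, 0.05, 1.19, -0.06]
[-0.23, 0.05, 1.19, -0.06]
--
```

Request:
jog_arm(
  motion=[
    {"x": -0.6, "y": 0.1, "z": 2, "ax": 0, "ay": 0, "az": 0},
    {"x": -0.6, "y": 0.1, "z": 2, "ax": 0, "ay": 0, "az": 0},
    {"x": 0, "y": 0, "z": 1.2, "ax": 0, "ay": 0, "az": 0},
    {"x": 0, "y": 0, "z": 0.5, "ax": 0, "ay": 0, "az": 0},
    {"x": 0, "y": 0, "z": 0.2, "ax": 0, "ay": 0, "az": 0},
  ],
)

```text
time_s: 8.45
tool_pos: [0.4981, -0.2379, 0.0043]
tool_rot: [-180.0, -0.0, 84.7]
force: [-0.1, 0.4, 0.8]
grip_width: 0.0165
grasp_force: 0.0
```

Request:
jog_arm(
  motion=[
    {"x": 1, "y": 0, "z": 0, "ax": 0, "ay": 0, "az": 0},
    {"x": 1, "y": 0, "z": 0, "ax": 0, "ay": 0, "az": 0},
    {"x": 0.5, "y": 0, "z": 0, "ax": 0, "ay": 0, "az": 0},
    {"x": 0.8, "y": 0, "z": 0, "ax": 0, "ay": 0, "az": 0},
    {"x": 1.2, "y": 0, "z": 0, "ax": 0, "ay": 0, "az": 0},
  ],
)

```text
time_s: 8.95
tool_pos: [0.5025, -0.1938, 0.0049]
tool_rot: [180.0, 0.1, 84.6]
force: [0.2, -0.1, 1.3]
grip_width: 0.016
grasp_force: 0.3
```

```bash
python3 - <<'E'
from h import *
print(*tokens("side"),sep="\n")
plan((.537,.21,.0035,85,24))
E
```

```text
(array([ 0.2997, -0.882 ]), 156, array([584. , 180.1]))
(array([ 0.5053, -0.1684]), 67, array([369.2, 235.8]))
(array([ 0.4298, -0.0555]), 88, array([354.3, 270.6]))
(array([0.583 , 0.2284]), 137, array([231.2, 282.3]))
t 9.0 pos [ 0.5029 -0.1906  0.0048] rot [ 1.7998e+02 -7.0000e-02  8.4730e+01] F [ 0.5  2.  -0.1] w 0.0158
[1.67, -0.01, 0.01, -0.01]
[1.67, -0.01, 0.01, -0.01]
[1.67, -0.01, 0.01, -0.01]
[1.67, -0.01, 0.01, -0.01]
[1.67, -0.01, 0.01, -0.01]
--
[1.67, -0.01, 0.01, -0.01]
[1.67, -0.01, 0.01, -0.01]
[1.67, -0.01, 0.01, -0.01]
[1.67, -0.01, 0.01, -0.01]
[1.68, -0.01, 0.01, -0.01]
--
[1.68, -0.01, 0.01, -0.01]
[1.68, -0.01, 0.01, -0.01]
[1.68, -0.01, 0.01, -0.01]
[1.68, -0.01, 0.01, -0.01]
[1.68, -0.01, 0.01, -0.01]
--
[1.68, -0.01, 0.01, -0.01]
[1.68, -0.01, 0.01, -0.01]
[1.68, -0.01, 0.01, -0.01]
[1.68, -0.01, 0.01, -0.01]
[1.68, -0.01, 0.01, -0.01]
--
[1.68, -0.01, 0.01, -0.01]
[1.68, -0.0, 0.01, -0.01]
[1.68, -0.0, 0.01, -0.01]
[1.68, -0.0, 0.01, -0.01]
--
```

Request:
jog_arm(
  motion=[
    {"x": 1.2, "y": 0, "z": 0.1, "ax": 0, "ay": 0, "az": 0},
    {"x": 1.6, "y": 0, "z": 0, "ax": 0, "ay": 0, "az": 0},
    {"x": 1.6, "y": 0, "z": 0, "ax": 0, "ay": 0, "az": 0},
    {"x": 1.6, "y": 0, "z": 0, "ax": 0, "ay": 0, "az": 0},
    {"x": 1.6, "y": 0, "z": 0, "ax": 0, "ay": 0, "az": 0},
  ],
)

```text
time_s: 9.5
tool_pos: [0.5094, -0.1171, 0.0035]
tool_rot: [-180.0, 0.0, 84.6]
force: [-0.3, -0.0, 0.6]
grip_width: 0.0162
grasp_force: 0.3
```

Request:
jog_arm(
  motion=[
    {"x": 1.6, "y": 0, "z": 0, "ax": 0, "ay": 0, "az": 0},
    {"x": 1.6, "y": 0, "z": 0, "ax": 0, "ay": 0, "az": 0},
    {"x": 1.6, "y": 0, "z": 0, "ax": 0, "ay": 0, "az": 0},
    {"x": 1.6, "y": 0, "z": 0, "ax": 0, "ay": 0, "az": 0},
    {"x": 1.6, "y": 0, "z": 0, "ax": 0, "ay": 0, "az": 0},
  ],
)

```text
time_s: 10.0
tool_pos: [0.5168, -0.0374, 0.0035]
tool_rot: [-180.0, 0.0, 84.6]
force: [0.1, -0.0, 1.1]
grip_width: 0.0158
grasp_force: 0.3
```

Request:
jog_arm(
  motion=[
    {"x": 1.6, "y": 0, "z": 0, "ax": 0, "ay": 0, "az": 0},
    {"x": 1.6, "y": 0, "z": 0, "ax": 0, "ay": 0, "az": 0},
    {"x": 1.6, "y": 0, "z": 0, "ax": 0, "ay": 0, "az": 0},
    {"x": 1.6, "y": 0, "z": 0, "ax": 0, "ay": 0, "az": 0},
    {"x": 1.6, "y": 0, "z": 0, "ax": 0, "ay": 0, "az": 0},
  ],
)

```text
time_s: 10.5
tool_pos: [0.5242, 0.0421, 0.0035]
tool_rot: [-180.0, 0.0, 84.6]
force: [-0.7, -0.4, 0.8]
grip_width: 0.016
grasp_force: 0.3
```

Request:
jog_arm(
  motion=[
    {"x": 1.6, "y": 0, "z": 0, "ax": 0, "ay": 0, "az": 0},
    {"x": 1.6, "y": 0, "z": 0, "ax": 0, "ay": 0, "az": 0},
    {"x": 1.4, "y": 0, "z": 0, "ax": 0, "ay": 0, "az": 0},
    {"x": 1.2, "y": 0, "z": 0, "ax": 0, "ay": 0, "az": 0},
    {"x": 1, "y": 0, "z": 0, "ax": 0, "ay": 0, "az": 0},
  ],
)

```text
time_s: 11.0
tool_pos: [0.5308, 0.1099, 0.0035]
tool_rot: [-180.0, 0.0, 84.6]
force: [0.3, 0.2, 0.1]
grip_width: 0.0161
grasp_force: 0.3
```

```bash
python3 - <<'E'
from h import *
print(*tokens("side"),sep="\n")
plan((.538,.21,.0035,85,8))
E
```

```text
(array([ 0.3089, -0.8719]), 321, array([579.6, 179.8]))
(array([ 0.4296, -0.0551]), 88, array([354.2, 270.7]))
(array([0.5335, 0.1349]), 85, array([272.2, 278.1]))
(array([0.583, 0.229]), 143, array([231. , 282.4]))
t 11.05 pos [0.5309 0.1119 0.0036] rot [ 1.7998e+02 -9.0000e-02  8.4730e+01] F [0.3 1.1 0. ] w 0.0162
[1.23, -0.02, 0.0, -0.03]
[1.23, -0.02, 0.0, -0.03]
[1.23, -0.02, 0.0, -0.03]
[1.23, -0.02, 0.0, -0.03]
[1.23, -0.02, 0.0, -0.03]
--
[1.23, -0.02, 0.0, -0.03]
[1.23, -0.02, 0.0, -0.03]
[1.23, -0.02, 0.0, -0.03]
--
```

Token 2 is on course, with about 9.8 cm left.

Request:
jog_arm(
  motion=[
    {"x": 1.2, "y": 0, "z": 0, "ax": 0, "ay": 0, "az": 0},
    {"x": 1.2, "y": 0, "z": 0, "ax": 0, "ay": 0, "az": 0},
    {"x": 1.2, "y": 0, "z": 0, "ax": 0, "ay": 0, "az": 0},
    {"x": 1.2, "y": 0, "z": 0, "ax": 0, "ay": 0, "az": 0},
    {"x": 1.2, "y": 0, "z": 0, "ax": 0, "ay": 0, "az": 0},
  ],
)

```text
time_s: 11.55
tool_pos: [0.5365, 0.1697, 0.0035]
tool_rot: [-180.0, -0.0, 84.6]
force: [0.4, 0.2, 0.4]
grip_width: 0.016
grasp_force: 0.1
```

Request:
jog_arm(
  motion=[
    {"x": 1.2, "y": 0, "z": 0, "ax": 0, "ay": 0, "az": 0},
    {"x": 1, "y": 0, "z": 0, "ax": 0, "ay": 0, "az": 0},
    {"x": 0.8, "y": 0, "z": 0, "ax": 0, "ay": 0, "az": 0},
    {"x": 0.5, "y": 0, "z": 0, "ax": 0, "ay": 0, "az": 0},
    {"x": 0, "y": 0, "z": 0, "ax": 0, "ay": 0, "az": 0},
  ],
)

```text
time_s: 12.05
tool_pos: [0.5397, 0.2044, 0.0035]
tool_rot: [-180.0, -0.0, 84.7]
force: [-0.1, 0.3, 0.5]
grip_width: 0.016
grasp_force: 0.0
```

Request:
jog_arm(
  motion=[
    {"x": -1, "y": 0, "z": 0, "ax": 0, "ay": 0, "az": 0},
    {"x": -1, "y": 0, "z": -1, "ax": 0, "ay": 0, "az": 0},
    {"x": -2, "y": 0, "z": -3, "ax": 0, "ay": 0, "az": 0},
    {"x": -2, "y": 0, "z": -2, "ax": 0, "ay": 0, "az": 0},
    {"x": -1, "y": 0, "z": -1, "ax": 0, "ay": 0, "az": 0},
  ],
)

```text
time_s: 12.55
tool_pos: [0.5345, 0.1303, 0.0759]
tool_rot: [179.8, 0.1, 84.4]
force: [-0.2, -1.4, -1.0]
grip_width: 0.0161
grasp_force: 0.0
```

```bash
python3 - <<'E'
from h import *
print(*tokens("top"),*tokens("side"),sep="\n")
plan((.414,-.1035,.06,72,10))
E
```

```text
(array([ 0.4298, -0.0562]), 167, array([319.5, 306.1]))
(array([ 0.3088, -0.8717]), 319, array([579.6, 179.8]))
(array([ 0.4292, -0.0548]), 85, array([354.2, 270.9]))
(array([0.5621, 0.2287]), 282, array([235. , 287.6]))
t 12.65 pos [0.5346 0.1309 0.0753] rot [1.798e+02 6.000e-02 8.435e+01] F [0.5 1.  0. ] w 0.0161
[-2.45, -0.97, 0.15, 1.24]
[-2.47, -0.92, 0.15, 1.24]
[-2.49, -0.86, 0.15, 1.24]
[-2.51, -0.81, 0.15, 1.24]
[-2.53, -0.75, 0.15, 1.24]
--
[-2.54, -0.7, 0.15, 1.24]
[-2.56, -0.65, 0.15, 1.24]
[-2.57, -0.59, 0.15, 1.24]
[-2.58, -0.53, 0.15, 1.24]
[-2.59, -0.48, 0.15, 1.24]
--
```

Request:
jog_arm(
  motion=[
    {"x": -2.4, "y": -1.0, "z": 0, "ax": 0, "ay": 0, "az": 1.2},
    {"x": -2.5, "y": -0.9, "z": 0, "ax": 0, "ay": 0, "az": 1.2},
    {"x": -2.5, "y": -0.9, "z": 0, "ax": 0, "ay": 0, "az": 1.2},
    {"x": -2.5, "y": -0.8, "z": 0, "ax": 0, "ay": 0, "az": 1.2},
    {"x": -2.5, "y": -0.8, "z": 0, "ax": 0, "ay": 0, "az": 1.2},
  ],
)

```text
time_s: 13.15
tool_pos: [0.4715, 0.0166, 0.0725]
tool_rot: [-179.9, -0.0, 78.6]
force: [-0.4, -0.1, 0.4]
grip_width: 0.0163
grasp_force: 0.0
```

Request:
jog_arm(
  motion=[
    {"x": -2.5, "y": -0.7, "z": 0, "ax": 0, "ay": 0, "az": 1.2},
    {"x": -2.5, "y": -0.6, "z": 0, "ax": 0, "ay": 0, "az": 1.2},
    {"x": -2.5, "y": -0.6, "z": 0, "ax": 0, "ay": 0, "az": 1.2},
    {"x": -2.5, "y": -0.5, "z": 0, "ax": 0, "ay": 0, "az": 1.2},
    {"x": -2.0, "y": -0.5, "z": 0, "ax": 0, "ay": 0, "az": 1.2},
  ],
)

```text
time_s: 13.65
tool_pos: [0.415, -0.0935, 0.0726]
tool_rot: [-179.9, 0.0, 72.6]
force: [0.0, -0.4, 0.1]
grip_width: 0.0161
grasp_force: 0.0
```

Request:
jog_arm(
  motion=[
    {"x": 0, "y": 0, "z": 0.5, "ax": 0, "ay": 0, "az": 0},
    {"x": 0, "y": 0, "z": 0.5, "ax": 0, "ay": 0, "az": 0},
    {"x": 0, "y": 0, "z": 0.5, "ax": 0, "ay": 0, "az": 0},
    {"x": 0, "y": 0, "z": 0.5, "ax": 0, "ay": 0, "az": 0},
    {"x": 0, "y": 0, "z": 0, "ax": 0, "ay": 0, "az": 0},
  ],
)

```text
time_s: 14.15
tool_pos: [0.4158, -0.0919, 0.0525]
tool_rot: [-179.9, -0.0, 72.7]
force: [-0.2, -0.1, -0.6]
grip_width: 0.0159
grasp_force: 0.0
```

```bash
python3 - <<'E'
from h import *
im=env.read_camera("side")
print(*tokens("side",im),sep="\n")
cv2.imwrite("pics/f.png",cv2.resize(im[190:340,180:400,::-1],None,fx=3.5,fy=3.5))
plan((.415,-.1015,.0035,72,5))
E
```

```text
(array([ 0.4295, -0.0553]), 89, array([354.3, 270.7]))
(array([0.5623, 0.2285]), 286, array([235.1, 287.5]))
t 14.2 pos [ 0.416  -0.0921  0.0529] rot [-1.7993e+02 -2.0000e-02  7.2690e+01] F [ 0.2 -0.7  0.2] w 0.0163
[-0.18, 0.04, 0.99, 0.14]
[-0.18, 0.04, 0.99, 0.14]
[-0.18, 0.04, 0.99, 0.14]
[-0.18, 0.04, 0.99, 0.14]
[-0.18, 0.04, 0.99, 0.14]
--
```

View pics/f.png

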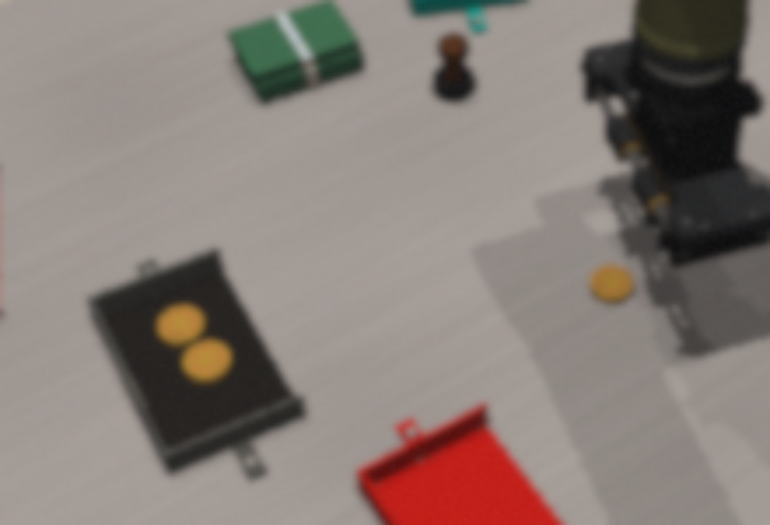

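Tokens 1 and 2 lie in the tray at crop pixels (181,324) and (207,360). The stamp is undisturbed, and token 3 at (612,284) is just ahead of the fingers.

Request:
jog_arm(
  motion=[
    {"x": -0.6, "y": 0, "z": 2, "ax": 0, "ay": 0, "az": 0.5},
    {"x": 0, "y": 0, "z": 1.5, "ax": 0, "ay": 0, "az": 0},
    {"x": 0, "y": 0, "z": 0.8, "ax": 0, "ay": 0, "az": 0},
    {"x": 0, "y": 0, "z": 0.4, "ax": 0, "ay": 0, "az": 0},
    {"x": 0, "y": 0, "z": 0.2, "ax": 0, "ay": 0, "az": 0},
  ],
)

```text
time_s: 14.7
tool_pos: [0.4147, -0.0985, 0.0045]
tool_rot: [180.0, -0.0, 72.1]
force: [0.4, -0.7, -0.8]
grip_width: 0.0161
grasp_force: 0.0
```

Request:
jog_arm(
  motion=[
    {"x": 0.6, "y": 0, "z": 0, "ax": 0, "ay": 0, "az": 0},
    {"x": 0.6, "y": 0, "z": 0, "ax": 0, "ay": 0, "az": 0},
    {"x": 0.6, "y": 0, "z": 0, "ax": 0, "ay": 0, "az": 0},
    {"x": 0.8, "y": 0, "z": 0, "ax": 0, "ay": 0, "az": 0},
    {"x": 1, "y": 0, "z": 0, "ax": 0, "ay": 0, "az": 0},
  ],
)

```text
time_s: 15.2
tool_pos: [0.4258, -0.0639, 0.0047]
tool_rot: [180.0, 0.0, 72.1]
force: [-0.4, -0.1, 0.8]
grip_width: 0.016
grasp_force: 0.2
```

```bash
python3 - <<'E'
from h import *
print(*tokens("side"),sep="\n")
plan((.492,.136,.0035,72,15))
E
```

```text
(array([ 0.4352, -0.0385]), 71, array([347.9, 272.2]))
(array([0.5623, 0.2285]), 286, array([235.1, 287.5]))
t 15.25 pos [ 0.4265 -0.0619  0.0048] rot [ 1.7995e+02 -6.0000e-02  7.2210e+01] F [0.5 1.3 0.2] w 0.0159
[1.39, 0.01, 0.01, 0.01]
[1.39, 0.01, 0.01, 0.01]
[1.39, 0.01, 0.01, 0.01]
[1.39, 0.01, 0.01, 0.01]
[1.39, 0.01, 0.01, 0.01]
--
[1.39, 0.01, 0.01, 0.01]
[1.39, 0.01, 0.01, 0.01]
[1.39, 0.01, 0.01, 0.01]
[1.39, 0.01, 0.01, 0.01]
[1.39, 0.01, 0.01, 0.01]
--
[1.39, 0.01, 0.01, 0.01]
[1.39, 0.01, 0.01, 0.01]
[1.39, 0.01, 0.01, 0.01]
[1.39, 0.01, 0.01, 0.01]
[1.39, 0.01, 0.01, 0.01]
--
```

```bash
python3 - <<'E'
from h import *
plan((.4555,.034,.0037,73,7),(.4865,.131,.0037,83,8))
E
```

```text
t 15.25 pos [ 0.4265 -0.0619  0.0048] rot [ 1.7995e+02 -6.0000e-02  7.2210e+01] F [0.5 1.3 0.2] w 0.0159
[1.43, -0.02, 0.02, -0.11]
[1.43, -0.02, 0.02, -0.11]
[1.43, -0.02, 0.02, -0.11]
[1.43, -0.02, 0.02, -0.11]
[1.43, -0.01, 0.02, -0.11]
--
[1.43, -0.01, 0.02, -0.11]
[1.43, -0.01, 0.02, -0.11]
[1.27, 0.02, -0.0, -1.25]
[1.27, 0.04, -0.0, -1.25]
[1.27, 0.07, -0.0, -1.25]
--
[1.27, 0.1, -0.0, -1.25]
[1.27, 0.13, -0.0, -1.25]
[1.26, 0.15, -0.0, -1.25]
[1.26, 0.18, -0.0, -1.25]
[1.26, 0.21, -0.0, -1.25]
--
```

Request:
jog_arm(
  motion=[
    {"x": 1.3, "y": 0, "z": 0.1, "ax": 0, "ay": 0, "az": 0},
    {"x": 1.4, "y": 0, "z": 0, "ax": 0, "ay": 0, "az": 0},
    {"x": 1.4, "y": 0, "z": 0, "ax": 0, "ay": 0, "az": 0},
    {"x": 1.4, "y": 0, "z": 0, "ax": 0, "ay": 0, "az": -0.4},
    {"x": 1.4, "y": 0, "z": 0, "ax": 0, "ay": 0, "az": -0.4},
  ],
)

```text
time_s: 15.75
tool_pos: [0.4468, 0.0023, 0.0036]
tool_rot: [180.0, 0.0, 73.0]
force: [0.4, 0.4, 0.2]
grip_width: 0.0161
grasp_force: 0.1
```

Request:
jog_arm(
  motion=[
    {"x": 1.4, "y": 0, "z": 0, "ax": 0, "ay": 0, "az": 0},
    {"x": 1.4, "y": 0, "z": 0, "ax": 0, "ay": 0, "az": 0},
    {"x": 1.3, "y": 0, "z": 0, "ax": 0, "ay": 0, "az": -1.2},
    {"x": 1.3, "y": 0, "z": 0, "ax": 0, "ay": 0, "az": -1.2},
    {"x": 1.3, "y": 0.1, "z": 0, "ax": 0, "ay": 0, "az": -1.2},
  ],
)

```text
time_s: 16.25
tool_pos: [0.4666, 0.0663, 0.0035]
tool_rot: [-180.0, 0.0, 76.6]
force: [0.8, 0.3, 0.2]
grip_width: 0.0162
grasp_force: 0.2
```

```bash
python3 - <<'E'
from h import *
print(*tokens("side"),sep="\n")
plan((.4865,.131,.0037,83,5))
E
```

```text
(array([ 0.4994, -1.3061]), 184, array([604.9, 109.7]))
(array([ 0.3072, -0.8745]), 292, array([580.5, 179.8]))
(array([0.5626, 0.2284]), 298, array([235. , 287.4]))
(array([0.4732, 0.0918]), 80, array([298.8, 285.5]))
t 16.3 pos [0.4675 0.0688 0.0038] rot [ 1.7995e+02 -1.2000e-01  7.6790e+01] F [1.5 1.5 0.2] w 0.0157
[1.3, 0.08, 0.0, -1.24]
[1.3, 0.11, 0.0, -1.24]
[1.29, 0.14, 0.0, -1.24]
[1.29, 0.17, 0.0, -1.24]
[1.29, 0.2, 0.0, -1.24]
--
```

Request:
jog_arm(
  motion=[
    {"x": 1.2, "y": 0.1, "z": 0, "ax": 0, "ay": 0, "az": -1.2},
    {"x": 1.3, "y": 0.1, "z": 0, "ax": 0, "ay": 0, "az": -1.2},
    {"x": 1.3, "y": 0.1, "z": 0, "ax": 0, "ay": 0, "az": -1.2},
    {"x": 1.3, "y": 0.2, "z": 0, "ax": 0, "ay": 0, "az": -1.2},
    {"x": 1.2, "y": 0.2, "z": 0, "ax": 0, "ay": 0, "az": -1.2},
  ],
)

```text
time_s: 16.8
tool_pos: [0.4858, 0.1271, 0.0035]
tool_rot: [180.0, -0.0, 82.6]
force: [-0.3, 0.7, 0.4]
grip_width: 0.0163
grasp_force: 0.1
```

```bash
python3 - <<'E'
from h import *
print(*tokens("side"),sep="\n")
plan((.4965,.213,.0037,83,7))
E
```

```text
(array([ 0.309 , -0.8716]), 324, array([579.5, 179.8]))
(array([0.5631, 0.2289]), 294, array([234.8, 287.4]))
(array([0.4897, 0.1523]), 88, array([275.4, 292.3]))
t 16.85 pos [0.4864 0.1295 0.0038] rot [ 1.7994e+02 -1.4000e-01  8.2780e+01] F [1.2 1.5 0.4] w 0.0163
[1.2, -0.01, 0.0, -0.03]
[1.2, -0.01, 0.0, -0.03]
[1.2, -0.01, 0.0, -0.03]
[1.2, -0.0, 0.0, -0.03]
[1.2, -0.0, 0.0, -0.03]
--
[1.2, -0.0, 0.0, -0.03]
[1.2, -0.0, 0.0, -0.03]
--
```

Request:
jog_arm(
  motion=[
    {"x": 1.2, "y": 0, "z": 0, "ax": 0, "ay": 0, "az": 0},
    {"x": 1.2, "y": 0, "z": 0, "ax": 0, "ay": 0, "az": 0},
    {"x": 1.2, "y": 0, "z": 0, "ax": 0, "ay": 0, "az": 0},
    {"x": 1.2, "y": 0, "z": 0, "ax": 0, "ay": 0, "az": 0},
    {"x": 1.2, "y": 0, "z": 0, "ax": 0, "ay": 0, "az": 0},
  ],
)

```text
time_s: 17.35
tool_pos: [0.4933, 0.1864, 0.0035]
tool_rot: [180.0, 0.0, 82.5]
force: [0.7, 0.2, -0.5]
grip_width: 0.0162
grasp_force: 0.1
```

Request:
jog_arm(
  motion=[
    {"x": 1, "y": 0, "z": 0, "ax": 0, "ay": 0, "az": 0},
    {"x": 0.8, "y": 0, "z": 0, "ax": 0, "ay": 0, "az": 0},
    {"x": 0.5, "y": 0, "z": 0, "ax": 0, "ay": 0, "az": 0},
    {"x": 0.2, "y": 0, "z": 0, "ax": 0, "ay": 0, "az": 0},
    {"x": 0, "y": 0, "z": 0, "ax": 0, "ay": 0, "az": 0},
  ],
)

```text
time_s: 17.85
tool_pos: [0.4965, 0.2101, 0.0035]
tool_rot: [-180.0, 0.0, 82.5]
force: [-0.1, -0.7, -0.6]
grip_width: 0.0162
grasp_force: 0.0
```

Request:
jog_arm(
  motion=[
    {"x": -1, "y": 0, "z": 0, "ax": 0, "ay": 0, "az": 0},
    {"x": -1, "y": 0, "z": -1, "ax": 0, "ay": 0, "az": 0},
    {"x": -2, "y": 0, "z": -3, "ax": 0, "ay": 0, "az": 0},
    {"x": -2, "y": 0, "z": -4, "ax": 0, "ay": 0, "az": 0},
    {"x": -3, "y": 0, "z": -4, "ax": 0, "ay": 0, "az": 0},
  ],
)

```text
time_s: 18.35
tool_pos: [0.484, 0.12, 0.1252]
tool_rot: [-180.0, -0.0, 82.6]
force: [0.4, -1.0, 0.3]
grip_width: 0.0159
grasp_force: 0.0
```

Request:
jog_arm(
  motion=[
    {"x": -4, "y": 0, "z": -2, "ax": 0, "ay": 0, "az": 0},
    {"x": -4, "y": 0, "z": -1, "ax": 0, "ay": 0, "az": 0},
    {"x": -4, "y": 0, "z": 0, "ax": 0, "ay": 0, "az": 0},
    {"x": -4, "y": 0, "z": 0, "ax": 0, "ay": 0, "az": 0},
    {"x": -2, "y": 0, "z": 0, "ax": 0, "ay": 0, "az": 0},
  ],
)

```text
time_s: 18.85
tool_pos: [0.4599, -0.0628, 0.1544]
tool_rot: [179.9, 0.1, 82.2]
force: [0.0, 0.6, -0.6]
grip_width: 0.0159
grasp_force: 0.0
```

Request:
jog_arm(
  motion=[
    {"x": 0, "y": 0, "z": 0, "ax": 0, "ay": 0, "az": 0},
    {"x": 0, "y": 0, "z": 0, "ax": 0, "ay": 0, "az": 0},
    {"x": 0, "y": 0, "z": 0, "ax": 0, "ay": 0, "az": 0},
    {"x": 0, "y": 0, "z": 0, "ax": 0, "ay": 0, "az": 0},
    {"x": 0, "y": 0, "z": 0, "ax": 0, "ay": 0, "az": 0},
  ],
)

```text
time_s: 19.35
tool_pos: [0.4614, -0.0566, 0.1535]
tool_rot: [-180.0, -0.0, 82.6]
force: [0.5, 0.7, 0.6]
grip_width: 0.0162
grasp_force: 0.0
```

```bash
python3 - <<'E'
from h import *
im=env.read_camera("top")
print(*tokens("top",im),sep="\n")
cv2.imwrite("pics/g.png",cv2.resize(im[120:400,90:360,::-1],None,fx=2.1,fy=2.1))
E
```

```text
(array([0.5819, 0.2289]), 180, array([197.6, 232.2]))
(array([0.5421, 0.2291]), 187, array([195.7, 249.4]))
(array([0.4996, 0.2346]), 187, array([191.3, 267.8]))
```

View pics/g.png

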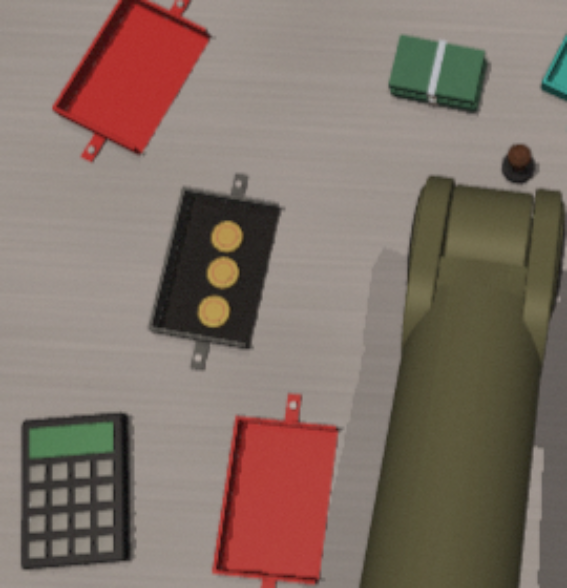

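All three tokens lie flat and well inside the black tray at crop pixels (227,236), (222,272) and (213,311). The other items in this view (stamp, tickets, calculator) have not moved, and the arm is clear.

```bash
python3 -c "
from cell import env
print(env.sign_off())"
```

```text
the job is handed in; nothing more can be done
None
```

All three tokens were slid through the mouth of the black pay tray and lie flat, wholly inside its fence; the other items were left where they stood, and the job was handed in at about 19.4 s.

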